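# Turn the reagent carousel until the squat jar is at the front

### The arm

A 7-joint arm with a two-finger parallel gripper is mounted at the origin on the work surface. World frame = base frame: x ahead of the robot, y to its left, z up, the work surface at z = 0. Lengths are in m, angles in rad, forces in N, time in s.
With the tool pointing down it reaches from about 0.425 to 0.925 m from the base axis. Payload 6.8 kg.
Tool frame: the origin (TCP) lies between the finger pads; the fingertips stand finger_overhang ahead of it and the grasp point (between the pads) lies 6 mm ahead of it (finger_overhang is the distance from the TCP to the fingertips, in m); z points along the fingers, y is the line along which they close (so a half turn about z gives the same grasp; the last joint's range is limited). The gripper opens to 85 mm and grips with 20 to 120 N. Pads are 22 mm wide; open, the fingers measure 114 mm over their backs; the gripper's body (76 mm by 85 mm) begins 54 mm behind the grasp point. The pads swing forward as they close: fully open they stand 13 mm farther back than shut.
Start: joints at [-1.395, 0.477, 0.022, 1.555, -0.011, 1.109, -0.083], TCP at [0.189, 0.648, 0.256] pointing down, gripper open.
Joint ranges: [-2.96, 2.96], [-0.34, 2.1], [-1.41, 1.46], [0.24, 2.44], [-1.37, 4.51], [0.17, 1.92], [-2.96, 2.96]. Speed limits (rad/s): [2.39, 2.39, 3.14, 3.14, 3.14, 3.14, 3.14].

### API

Orientations are given as a unit quaternion [w, x, y, z].
In Python, from station import * gives the robot as it stands.
- The arm moves only by the tool drive_tool, never from a script. Its argument "increments" is a list of rows, each an object of numbers: "claw": the finger opening in m, from 0 to 0.0854; "dx", "dy", "dz": the shift along the tool's x, y, z in m; "wx", "wy", "wz": the turn, a rotation vector about the tool's x, y, z in degrees. A call has 1 to 20 rows; each row shifts and turns the commanded pose from where the row before left it, along the tool's axes as they then stand; what a row does not reach is not made up. A row lasts 1/8 s, in which the tool goes at most 62.5 mm and 10.7 degrees, less where a joint would pass 70% of its speed; a pose out of reach is approached as far as the arm can. A call with a gripper value outside its range is refused whole. The fingers move at their own pace and stop on an object; "newtons" is the grip in N (left out, the last holds). Time passes only in rows, so rows that do not move let the fingers close. It gives the time, the measured TCP pose, the force, the opening and the grip force at its end, in the units of the state.
- get_obs(): the state, without advancing time (a new reading comes with each control period).
- read_camera(name): name is "scene" or "top"; returns (picture, depth): 420x560x3 uint8, red, green, blue; 420x560 float32, m along the optical axis (not along the pixel's ray), 0 where there is no reading.
- calibration(name): a dict with "intrinsics" (3x3 intrinsics, pixels), "k1" (the pictures are not rectified: a ray, as slopes to the right and down, at radius r is drawn at 1 + k1 r^2 times it, then the intrinsics apply), "R" (3x3) and "t" (3): a world point X has camera coordinates R X + t. Camera axes: x right, y down, z forward; pixel columns grow to the right and rows downward; lengths in m; the calibration is good to about 2 mm. A picture is of the moment at which its call begins. calibration takes no time and is no camera call.
- hand_in(): hands the job in; it is judged then, once.
The state is a dict: "t": time; "q": joint angles; "joint_vel": joint speeds; "joint_torque": joint torques, N m; "eef_pos": TCP position; "tool_rot": TCP orientation; "contact_force": force on the tool from outside, world axes, zero at the start; "torque": the same for the moment, N m; "gripper_width": opening from 0.0 (shut) to 1.0 (fully open); "grasp_force": force on a finger pad.
Only numpy, scipy, OpenCV 4.12 (cv2) and the standard library are available. Lean on these libraries where they do the work, as an engineer would, in place of code of your own. Each camera call takes 0.05 s, during which the arm holds its last target. There are 200 camera calls.

### The job

Turn the reagent carousel by pushing its rim posts round with the fingertips, until the squat wide jar stands in line with the pointer at the front of the carousel's foot, then move clear. Only push the posts, never grip one; do not touch or lift the jar and bottles, which must stay standing on the tray, and leave the things around the carousel where they are.

Things in the scene. Friction and masses are not known exactly. Their poses are not given: they have to be found in the camera images.
- carousel: Fixed foot of the reagent carousel: a grey disc of 200 mm diameter on the bench. Origin on the turning axis at bench level. From it a flat white tongue, 34 mm wide and 10 mm high, sticks out under the tray along the carousel's own -x axis to 225 mm from the axis (roughly towards the robot); at its outer end two small black bars form an arrowhead, the pointer, aimed at the axis. The -x axis is the 'front' of the carousel.
- tray (a joint): Angle of the turning tray against the foot, rad, anticlockwise from above positive, 0 = post0 along the foot's +x axis. It turns endlessly both ways for all practical purposes, with slight drag (about 0.06 N m) and stops almost at once when no longer pushed.
- tray_center (a point): Centre of the tray's upper face, on the turning axis, 30 mm above the bench. The tray is a round white disc of 260 mm diameter, 12 mm thick, flat and without a lip.
- post0 (a point): Finger post 0 of six upright aluminium pins of 16 mm diameter on small ears of the tray's rim, 142 mm from the axis, 60 degrees apart (numbered anticlockwise from above). Point on the pin's axis, 55 mm above the bench; the pin stands up to 80 mm above the bench, its ear is 22 mm wide, reaches 154 mm from the axis and tops out at 29 mm.
- post1 (a point): Finger post 1 of six upright aluminium pins of 16 mm diameter on small ears of the tray's rim, 142 mm from the axis, 60 degrees apart (numbered anticlockwise from above). Point on the pin's axis, 55 mm above the bench; the pin stands up to 80 mm above the bench, its ear is 22 mm wide, reaches 154 mm from the axis and tops out at 29 mm.
- post2 (a point): Finger post 2 of six upright aluminium pins of 16 mm diameter on small ears of the tray's rim, 142 mm from the axis, 60 degrees apart (numbered anticlockwise from above). Point on the pin's axis, 55 mm above the bench; the pin stands up to 80 mm above the bench, its ear is 22 mm wide, reaches 154 mm from the axis and tops out at 29 mm.
- post3 (a point): Finger post 3 of six upright aluminium pins of 16 mm diameter on small ears of the tray's rim, 142 mm from the axis, 60 degrees apart (numbered anticlockwise from above). Point on the pin's axis, 55 mm above the bench; the pin stands up to 80 mm above the bench, its ear is 22 mm wide, reaches 154 mm from the axis and tops out at 29 mm.
- post4 (a point): Finger post 4 of six upright aluminium pins of 16 mm diameter on small ears of the tray's rim, 142 mm from the axis, 60 degrees apart (numbered anticlockwise from above). Point on the pin's axis, 55 mm above the bench; the pin stands up to 80 mm above the bench, its ear is 22 mm wide, reaches 154 mm from the axis and tops out at 29 mm.
- post5 (a point): Finger post 5 of six upright aluminium pins of 16 mm diameter on small ears of the tray's rim, 142 mm from the axis, 60 degrees apart (numbered anticlockwise from above). Point on the pin's axis, 55 mm above the bench; the pin stands up to 80 mm above the bench, its ear is 22 mm wide, reaches 154 mm from the axis and tops out at 29 mm.
- jar: The squat wide jar: amber glass, black screw cap, 54 mm diameter, 50 mm high, stands loose on the tray about 70 mm from its axis. Origin at the centre of its underside.
- bottle0: Slim bottle: amber glass, black cap, 34 mm diameter, 66 mm high, stands loose on the tray about 70 mm from its axis. Origin at the centre of its underside.
- bottle1: Slim bottle: amber glass, black cap, 34 mm diameter, 66 mm high, stands loose on the tray about 70 mm from its axis. Origin at the centre of its underside.
- bottle2: Slim bottle: amber glass, black cap, 34 mm diameter, 66 mm high, stands loose on the tray about 70 mm from its axis. Origin at the centre of its underside.
- bottle3: Slim bottle: amber glass, black cap, 34 mm diameter, 66 mm high, stands loose on the tray about 70 mm from its axis. Origin at the centre of its underside.
- tip_box: Loose white pipette tip box, 85 x 120 x 54 mm, on the bench beside the carousel. Origin at the centre of its underside.
- tube_rack: Loose low tube rack, 170 x 75 x 28 mm (36 mm with tube caps), on the bench beside the carousel. Origin at the centre of its underside.
- dish: Loose covered culture dish, 94 mm diameter, 16 mm high, on the bench beside the carousel. Origin at the centre of its underside.
- flask: Loose small conical flask, 68 mm diameter, 82 mm high, on the bench beside the carousel. Origin at the centre of its underside.

How it is judged:
By the outcome, as a careful person would: the job done as asked, in the order asked, and still so for the second after the job is handed in, with the robot touching nothing.
It also fails if it takes over 72 s, if anything falls off the work surface, if the arm or the gripper's body presses on something with over 40 N, if the wrist force passes 120 N, or if a joint passes its speed limit or range.

## Working session

There is one attempt and no reset: what is moved stays moved. The work goes in short steps, Python scripts to look and compute and a tool call to move; the robot and the scene stay as the last step left them, time stands still between calls to the robot, and variables do not carry over. Pictures are saved under pics/ and viewed, at most 10 in all, crops included, and the job is handed in when it is done.

Besides the shell and the picture viewer there is one more tool, called after ">>>" by a JSON object that holds its "api" and its "payload". drive_tool: Moves the arm, as the interface text tells. Its arguments: {"type":"object","properties":{"increments":{"type":"array","items":{"type":"object","properties":{"claw":{"type":"number"},"dx":{"type":"number"},"dy":{"type":"number"},"dz":{"type":"number"},"wx":{"type":"number"},"wy":{"type":"number"},"wz":{"type":"number"}}}},"newtons":{"type":"number"}},"required":["increments"]}

```bash
ls; mkdir -p pics; python3 - <<'E'
from station import *
import cv2,numpy as np
for n in("scene","top"):
    p,d=read_camera(n); cv2.imwrite(f"pics/{n}0.png",p[:,:,::-1]); np.savez(f"pics/{n}0.npz",p=p,d=d)
    c=calibration(n); print(n,c)
print(get_obs())
E
```

```text
pics
scene {'intrinsics': array([[539.69276507,   0.        , 281.20514711],
       [  0.        , 539.69276507, 210.68141789],
       [  0.        ,   0.        ,   1.        ]]), 'k1': -0.21894076150331354, 'R': array([[-0.77258598,  0.6346245 , -0.01904305],
       [ 0.3999101 ,  0.46311304, -0.79094768],
       [-0.4931357 , -0.6186906 , -0.61158739]]), 't': array([ 0.42513054, -0.1766118 ,  1.41534495])}
top {'intrinsics': array([[399.12263263,   0.        , 278.80321716],
       [  0.        , 399.12263263, 213.84708264],
       [  0.        ,   0.        ,   1.        ]]), 'k1': -0.0784926819227345, 'R': array([[ 0.02891633, -0.99948469,  0.01393579],
       [-0.98670147, -0.03077184, -0.15960359],
       [ 0.15995017, -0.00913531, -0.98708282]]), 't': array([0.02188195, 0.56826492, 0.87766212])}
{'t': 0.1, 'q': array([-1.39508238,  0.47771644,  0.02233261,  1.55634151, -0.01148431,
        1.10929855, -0.08310253]), 'joint_vel': array([ 0.00079968, -0.00076074, -0.00162932, -0.00410597,  0.00081265,
        0.0005408 , -0.00133381]), 'joint_torque': array([ 4.21491030e-03, -5.97763002e+01,  1.61377944e+00, -2.81954277e+01,
        1.28149433e-02,  5.06373035e-03, -1.10102664e-05]), 'eef_pos': array([0.18888172, 0.64752625, 0.25542806]), 'tool_rot': array([-5.18824402e-05,  1.41414532e-01,  9.89950131e-01, -8.16212480e-04]), 'contact_force': array([-0.49576487,  0.28366064,  0.44104967]), 'torque': array([-0.02044534, -0.01253191, -0.01866156]), 'grasp_force': 0.0, 'gripper_width': 1.0009553217916791}
```

View pics/scene0.png

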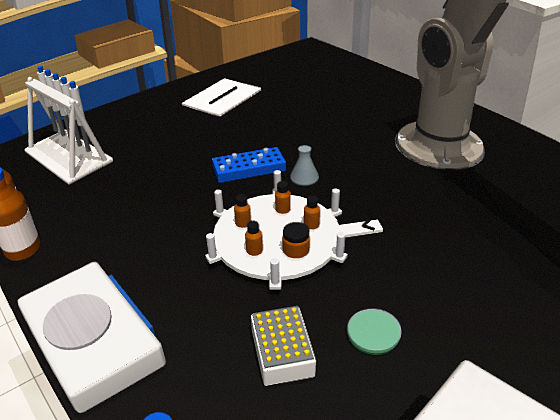

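View pics/top0.png

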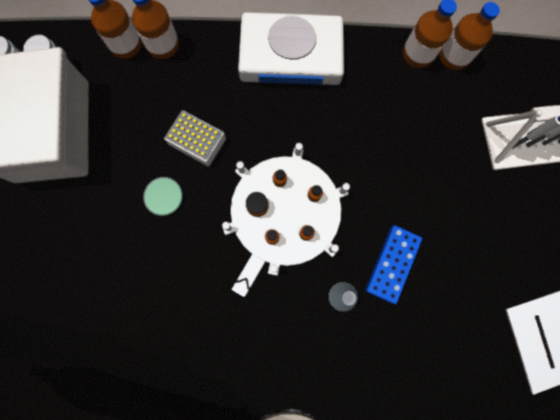

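The top view shows the tray centred near (286,210), the jar at (257,204), the pointer at (243,285) and posts at (241,168), (298,151), (345,188), (334,250), (274,268) and (228,228). The jar needs to turn anticlockwise, by roughly 55°.

```bash
cat > h.py <<'E'
from station import *
import cv2,numpy as np
def ray(n,uv,z):
    c=calibration(n);K=c["intrinsics"];uv=np.atleast_2d(np.float64(uv))
    D=np.array([c["k1"],0,0,0,0.])
    s=cv2.undistortPoints(uv[:,None],K,D)[:,0]
    d=np.c_[s,np.ones(len(s))]@c["R"]; o=-c["R"].T@c["t"]
    return o+d*((z-o[2])/d[:,2])[:,None]
def pix(n,X):
    c=calibration(n);return cv2.projectPoints(np.float64(X).reshape(-1,1,3),cv2.Rodrigues(c["R"])[0],c["t"],c["intrinsics"],np.array([c["k1"],0,0,0,0.]))[0][:,0]
def circ(P):
    A=np.c_[2*P[:,:2],np.ones(len(P))];s=np.linalg.lstsq(A,(P[:,:2]**2).sum(1),rcond=None)[0]
    return s[:2],np.sqrt(s[2]+s[:2]@s[:2])
E
python3 - <<'E'
from h import *
f=np.load("pics/top0.npz");p=f["p"];d=f["d"]
g=p.min(2)
m=np.uint8(g>150)
m[:, :150]=0;m[:140]=0;m[300:]=0;m[:,360:]=0
w=m.copy();o=cv2.morphologyEx(cv2.morphologyEx(w,cv2.MORPH_CLOSE,np.ones((25,25))),cv2.MORPH_OPEN,cv2.getStructuringElement(cv2.MORPH_ELLIPSE,(41,41)))
cs,_=cv2.findContours(o,0,1);c=max(cs,key=cv2.contourArea)[:,0]
P=ray("top",c,.03);C,r=circ(P)
for _ in range(3):
    e=abs(np.hypot(*(P[:,:2]-C).T)-r);C,r=circ(P[e<.003])
print("tray",C,r,(e<.003).mean())
# polar sampling: unwarp ground planes about C
yy,xx=np.mgrid[-.25:.25:.001,-.25:.25:.001]
def rect(z):
    X=np.c_[(C[0]-yy).ravel(),(C[1]-xx).ravel(),np.full(xx.size,z)]
    q=pix("top",X).astype(np.float32).reshape(500,500,2);return cv2.remap(p,q[...,0],q[...,1],cv2.INTER_LINEAR)
cv2.imwrite("pics/r80.png",cv2.hconcat([rect(.08)[:,:,::-1],cv2.cvtColor(np.zeros((500,1),np.uint8),8)]))
# jar cap: dark blob near
h=cv2.inRange(g,0,60);n,l,s,cc=cv2.connectedComponentsWithStats(cv2.bitwise_and(h,o*255))
hs=cv2.bitwise_and(np.uint8(g<110)*255,o*255)
n,l,s,cc=cv2.connectedComponentsWithStats(hs)
for i in range(1,n):
    if s[i,4]>20:print(s[i],cc[i])
n,l,s,cc=cv2.connectedComponentsWithStats(np.uint8(np.max(p,2)<70)&o)
for i in range(1,n):
    if s[i,4]>10:print("black",s[i],cc[i],ray("top",cc[i],.08)[0,:2]-C)
# tongue
t=m.copy();t[o>0]=0;n,l,s,cc=cv2.connectedComponentsWithStats(t)
for i in range(1,n):
    if s[i,4]>15:print("white",s[i],cc[i],ray("top",cc[i],.05)[0,:2]-C)
# objects
hv=cv2.cvtColor(p,cv2.COLOR_RGB2HSV)
for nm,a,b,z in(("dish",(40,60,60),(90,255,255),.016),("rack",(100,150,60),(130,255,255),.028)):
    k=cv2.inRange(hv,a,b);k[:,:100]=0;k[:100]=0
    c=max(cv2.findContours(k,0,1)[0],key=cv2.contourArea)[:,0];print(nm,ray("top",cv2.boxPoints(cv2.minAreaRect(c)),z)[:,:2].round(3).tolist())
print("tipbox",ray("top",[[183,111],[225,133],[208,164],[165,139]],.054)[:,:2].round(3).tolist(),"flask",ray("top",[[349,298]],.082),ray("top",[[343,296]],0))
E
```

```text
tray [0.57680743 0.02544141] 0.13302479753955349 0.37168141592920356
[240 162  20  11  75] [248.38666667 166.33333333]
[273 170  14  17 195] [279.55384615 178.17435897]
[236 175   5  11  34] [237.55882353 179.38235294]
[308 186  15  16 190] [314.93157895 193.36315789]
[246 192  23  25 445] [256.90561798 204.11460674]
[300 226  15  14 171] [306.76023392 232.59064327]
[265 230  15  15 170] [271.98235294 236.7       ]
[332 231   6  13  41] [335.02439024 238.63414634]
[243 246   8  17  86] [245.8255814  254.36046512]
[318 251   9   5  24] [322.5   253.125]
[259 262  11  12  74] [264.56756757 267.78378378]
black [244 162  15   8  47] [250.27659574 164.95744681] [0.09538722 0.08185073]
black [276 171   9   9  68] [279.91176471 174.92647059] [0.07420661 0.01389216]
black [236 175   5  10  27] [237.40740741 179.18518519] [0.0612537  0.10950552]
black [276 183   9   3  14] [280.         184.28571429] [0.0524866  0.01307528]
black [312 186  10  10  72] [316.29166667 190.56944444] [ 0.04065701 -0.06902657]
black [247 193  21  22 360] [256.71111111 203.15555556] [0.00759753 0.06385293]
black [30
[... 943 characters left out ...]
 222  10  12  74] [226.45945946 227.21621622] [-0.04489616  0.13237129]
white [328 245  10  11  48] [333.60416667 250.29166667] [-0.0903303  -0.11363258]
white [238 265  20  21 192] [247.875      274.73958333] [-0.15100853  0.07905396]
white [269 267  10   8  31] [274.19354839 271.74193548] [-0.14253228  0.02009975]
white [232 281  16  15 163] [240.35582822 287.87116564] [-0.18069634  0.09473873]
dish [[0.585, 0.374], [0.664, 0.342], [0.627, 0.262], [0.549, 0.294]]
rack [[0.394, -0.162], [0.556, -0.23], [0.527, -0.308], [0.366, -0.238]]
tipbox [[0.809, 0.277], [0.756, 0.172], [0.679, 0.208], [0.738, 0.315]] flask [[ 0.38170775 -0.11796177  0.082     ]] [[ 0.38249453 -0.11912505  0.        ]]
```

View pics/r80.png

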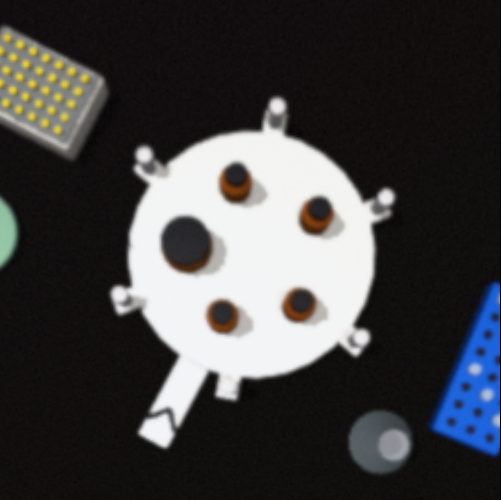

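The rectified view (1 mm/px at z = 80 mm, centred on the first tray fit) shows post tops at (145,153), (277,105), (386,197), (361,337) and (119,293). The jar cap is at (186,240) and the tongue runs from (195,365) to (155,440). Next I'll refine these.

```bash
cat >> h.py <<'E'
C0=np.array([.5768,.0254])
def rect(p,z,C=C0,S=500):
    i=np.arange(S)-S/2
    yy,xx=np.meshgrid(i/1000,i/1000,indexing="ij")
    X=np.c_[(C[0]-yy).ravel(),(C[1]-xx).ravel(),np.full(xx.size,z)]
    q=pix("top",X).astype(np.float32).reshape(S,S,2);return cv2.remap(p,q[...,0],q[...,1],cv2.INTER_LINEAR)
def w(uv,C=C0): uv=np.atleast_2d(uv)-250.;return C-uv[:,::-1]/1000
def jarcap(p,near=None):
    a=rect(p,.08);k=np.uint8(a.max(2)<75)
    d=cv2.circle(np.zeros_like(k),(247,254),112,1,-1);k=cv2.morphologyEx(k&d,cv2.MORPH_OPEN,np.ones((25,25)))
    n,l,s,cc=cv2.connectedComponentsWithStats(k);i=1+s[1:,4].argmax();return w(cc[i])[0],s[i]
E
cat > m.py <<'E'
from h import *
def measure(p):
    # post tops: local brightest near radius
    a=rect(p,.08);g=a.min(2)
    from scipy.optimize import least_squares
    pk=[(145,153),(277,105),(386,197),(361,337),(119,293)]
    P=[]
    for x,y in pk:
        s=np.zeros_like(g);cv2.circle(s,(x,y),12,1,-1)
        k=np.uint8((g>195)&(s>0));n,l,st,cc=cv2.connectedComponentsWithStats(k)
        i=min(range(1,n),key=lambda i:np.hypot(*(cc[i]-(x,y))));P.append(w(cc[i])[0]);print(st[i],cc[i])
    return np.array(P)
if __name__=="__main__":
    from scipy.optimize import least_squares
    p=np.load("pics/top0.npz")["p"]
    P=measure(p);ka=np.array([0,-1,-2,-3,1])*np.pi/3
    f=lambda v:(P-(v[:2]+.142*np.c_[np.cos(ka+v[2]),np.sin(ka+v[2])])).ravel()
    s=least_squares(f,[*C0,.8]);print("hex",s.x,np.degrees(s.x[2]),s.fun.round(4))
    # tray edge
    b=rect(p,.03).min(2);E=[]
    for t in np.radians(np.arange(0,360,2)):
        r=np.arange(110,150,.5);v=cv2.remap(b,np.float32(247+r*-np.sin(t))[None],np.float32(254-r*np.cos(t))[None],1)[0].astype(int)
        j=np.where(v<120)[0]
        if len(j) and j[0]>0:E.append(w((247-r[j[0]]*np.sin(t),254-r[j[0]]*np.cos(t)))[0])
    E=np.array(E)
    C,r=circ(E)
    for _ in range(8):
        e=abs(np.hypot(*(E-C).T)-r);k=e<max(.0015,np.median(e)*1.5);C,r=circ(E[k])
    print("tray",C,r,k.sum())
    # tongue at z=.01
    c=rect(p,.01);k=np.uint8(c.min(2)>130);k[:385]=0;k[:,:110]=0;k[:,212:]=0
    k=cv2.morphologyEx(k,cv2.MORPH_CLOSE,np.ones((9,9)))
    n,l,st,cc=cv2.connectedComponentsWithStats(k);i=1+st[1:,4].argmax()
    rc=cv2.minAreaRect(max(cv2.findContours(np.uint8(l==i),0,1)[0],key=cv2.contourArea));bp=w(cv2.boxPoints(rc));print("tongue",rc,bp.round(4).tolist())
    for nm,X in(("tray",C),("hex",s.x[:2])):
        dd=w(rc[0])[0]-X;print(nm,"front deg",np.degrees(np.arctan2(dd[1],dd[0])))
        j,_s=jarcap(p);dj=j-X;print("jar",j,_s,np.hypot(*dj),np.degrees(np.arctan2(dj[1],dj[0])))
    cv2.imwrite("pics/r10.png",cv2.resize(c[340:470,90:290,::-1],None,fx=3,fy=3))
E
python3 m.py
```

```text
[138 149  12  12 118] [143.56779661 154.56779661]
[271 100  13  13 120] [276.80833333 105.99166667]
[380 191  12  13 117] [385.48717949 197.11965812]
[350 329  18  15 153] [359.7124183  336.32679739]
[113 288  19  14 167] [120.31736527 293.91616766]
hex [0.58124696 0.02315251 0.87268164] 50.00097471717701 [-0.0003 -0.0001 -0.0003  0.0001 -0.0001  0.0002  0.0005  0.0013  0.0002
 -0.0015]
tray [0.58135565 0.0230851 ] 0.1307666707438656 140
tongue ((163.62802124023438, 410.3695068359375), (35.55590057373047, 76.43513488769531), 28.495635986328125) [[0.3913, 0.1456], [0.4585, 0.1092], [0.4415, 0.0779], [0.3744, 0.1144]]
tray front deg 151.73129678756888
jar [0.58365458 0.08901041] [ 166  222   42   43 1671] 0.06596538408818421 88.00281196008754
hex front deg 151.73371385732636
jar [0.58365458 0.08901041] [ 166  222   42   43 1671] 0.06590189301614109 87.90632511388833
```

>>> {"api": "drive_tool", "payload": {"increments": [{"claw": 0, "dx": -0.0359, "dy": -0.0255}, {"dx": -0.0359, "dy": -0.0255}, {"dx": -0.0359, "dy": -0.0255}, {"dx": -0.0359, "dy": -0.0255}, {"dx": -0.0359, "dy": -0.0255}, {"dx": -0.0359, "dy": -0.0255}, {"dx": -0.0359, "dy": -0.0255}, {"dx": -0.0359, "dy": -0.0255}, {"dx": -0.0359, "dy": -0.0255}, {"dx": -0.0359, "dy": -0.0255}, {"dx": -0.0359, "dy": -0.0255}, {"dx": -0.0359, "dy": -0.0255}, {"dx": -0.0359, "dy": -0.0255}, {"dx": -0.0359, "dy": -0.0255}, {}]}}

```text
schema error: expected keys claw, dx, dy, dz, wx, wy, wz
```

>>> {"api": "drive_tool", "payload": {"increments": [{"wz": 10.5}, {"wz": 10.5}, {"wz": 10.5}, {"wz": 10.5}, {"wz": 10.5}, {"wz": 10.5}, {"wz": 10.5}, {"wz": 10.5}, {"wz": 10.5}, {"wz": 10.5}, {"wz": 10.5}, {"wz": 10.5}, {"wz": 10.5}, {"wz": 10.5}, {"wz": 10.5}, {}]}}

```text
schema error: expected keys claw, dx, dy, dz, wx, wy, wz
```

```bash
python3 - <<'E'
import station
print([n for n in dir(station) if n[0]!='_'], getattr(station,'finger_overhang',None))
o=station.get_obs();print(o["t"],o["q"].round(2),o["eef_pos"],o["tool_rot"],o["gripper_width"])
E
```

```text
['PlanningError', 'calibration', 'finger_overhang', 'get_obs', 'hand_in', 'read_camera'] 0.025
0.1 [-1.4   0.48  0.02  1.56 -0.01  1.11 -0.08] [0.18888172 0.64752625 0.25542806] [-5.18824402e-05  1.41414532e-01  9.89950131e-01 -8.16212480e-04] 1.0009553217916791
```

>>> {"api": "drive_tool", "payload": {"increments": [{"claw": 0, "dx": -0.0359, "dy": -0.0255, "dz": 0, "wx": 0, "wy": 0, "wz": 0}, {"claw": 0, "dx": -0.0359, "dy": -0.0255, "dz": 0, "wx": 0, "wy": 0, "wz": 0}, {"claw": 0, "dx": -0.0359, "dy": -0.0255, "dz": 0, "wx": 0, "wy": 0, "wz": 0}, {"claw": 0, "dx": -0.0359, "dy": -0.0255, "dz": 0, "wx": 0, "wy": 0, "wz": 0}, {"claw": 0, "dx": -0.0359, "dy": -0.0255, "dz": 0, "wx": 0, "wy": 0, "wz": 0}, {"claw": 0, "dx": -0.0359, "dy": -0.0255, "dz": 0, "wx": 0, "wy": 0, "wz": 0}, {"claw": 0, "dx": -0.0359, "dy": -0.0255, "dz": 0, "wx": 0, "wy": 0, "wz": 0}, {"claw": 0, "dx": -0.0359, "dy": -0.0255, "dz": 0, "wx": 0, "wy": 0, "wz": 0}, {"claw": 0, "dx": -0.0359, "dy": -0.0255, "dz": 0, "wx": 0, "wy": 0, "wz": 0}, {"claw": 0, "dx": -0.0359, "dy": -0.0255, "dz": 0, "wx": 0, "wy": 0, "wz": 0}, {"claw": 0, "dx": -0.0359, "dy": -0.0255, "dz": 0, "wx": 0, "wy": 0, "wz": 0}, {"claw": 0, "dx": -0.0359, "dy": -0.0255, "dz": 0, "wx": 0, "wy": 0, "wz": 0}, {"claw": 0, "dx": -0.0359, "dy": -0.0255, "dz": 0, "wx": 0, "wy": 0, "wz": 0}, {"claw": 0, "dx": -0.0359, "dy": -0.0255, "dz": 0, "wx": 0, "wy": 0, "wz": 0}]}}

```text
t: 1.85
eef_pos: [0.572, 0.1634, 0.256]
tool_rot: [-0.0, 0.141, 0.99, -0.0]
contact_force: [0.2, 0.9, -0.0]
gripper_width: 0.002
grasp_force: 0.0
```

>>> {"api": "drive_tool", "payload": {"increments": [{"claw": 0, "dx": 0, "dy": 0, "dz": 0, "wx": 0, "wy": 0, "wz": 10.5}, {"claw": 0, "dx": 0, "dy": 0, "dz": 0, "wx": 0, "wy": 0, "wz": 10.5}, {"claw": 0, "dx": 0, "dy": 0, "dz": 0, "wx": 0, "wy": 0, "wz": 10.5}, {"claw": 0, "dx": 0, "dy": 0, "dz": 0, "wx": 0, "wy": 0, "wz": 10.5}, {"claw": 0, "dx": 0, "dy": 0, "dz": 0, "wx": 0, "wy": 0, "wz": 10.5}, {"claw": 0, "dx": 0, "dy": 0, "dz": 0, "wx": 0, "wy": 0, "wz": 10.5}, {"claw": 0, "dx": 0, "dy": 0, "dz": 0, "wx": 0, "wy": 0, "wz": 10.5}, {"claw": 0, "dx": 0, "dy": 0, "dz": 0, "wx": 0, "wy": 0, "wz": 10.5}, {"claw": 0, "dx": 0, "dy": 0, "dz": 0, "wx": 0, "wy": 0, "wz": 10.5}, {"claw": 0, "dx": 0, "dy": 0, "dz": 0, "wx": 0, "wy": 0, "wz": 10.5}, {"claw": 0, "dx": 0, "dy": 0, "dz": 0, "wx": 0, "wy": 0, "wz": 10.5}, {"claw": 0, "dx": 0, "dy": 0, "dz": 0, "wx": 0, "wy": 0, "wz": 10.5}, {"claw": 0, "dx": 0, "dy": 0, "dz": 0, "wx": 0, "wy": 0, "wz": 10.5}, {"claw": 0, "dx": 0, "dy": 0, "dz": 0, "wx": 0, "wy": 0, "wz": 10.5}, {"claw": 0, "dx": 0, "dy": 0, "dz": 0, "wx": 0, "wy": 0, "wz": 10.5}]}}

```text
t: 3.72
eef_pos: [0.5712, 0.1646, 0.256]
tool_rot: [0.0, 0.999, 0.051, -0.0]
contact_force: [0.2, -0.6, -0.2]
gripper_width: -0.001
grasp_force: 0.0
```

```bash
cat > st.py <<'E'
from station import *
import numpy as np
from scipy.spatial.transform import Rotation as R
def st():
    o=get_obs();q=o["tool_rot"];M=R.from_quat(np.r_[q[1:],q[0]]).as_matrix()
    print("t",round(o["t"],2),"q",o["q"].round(2),"pos",o["eef_pos"].round(4),"xyaw",np.degrees(np.arctan2(M[1,0],M[0,0])).round(1),"tilt z",M[:,2].round(3),"F",o["contact_force"].round(1),"w",round(o["gripper_width"],2))
    d=o["eef_pos"][:2]-[.5813,.0231];print("polar",np.hypot(*d).round(4),np.degrees(np.arctan2(d[1],d[0])).round(1))
    return o,M
if __name__=="__main__":st()
E
python3 st.py
```

```text
t 3.73 q [-1.02  0.45  0.86  1.8  -0.39  1.07 -1.49] pos [0.5712 0.1646 0.256 ] xyaw 5.9 tilt z [-0.001 -0.    -1.   ] F [ 0.2 -0.6 -0.2] w -0.0
polar 0.1419 94.1
```

>>> {"api": "drive_tool", "payload": {"increments": [{"claw": 0, "dx": 0, "dy": 0, "dz": 0.04, "wx": 0, "wy": 0, "wz": 1.8}, {"claw": 0, "dx": 0, "dy": 0, "dz": 0.04, "wx": 0, "wy": 0, "wz": 0}, {"claw": 0, "dx": 0, "dy": 0, "dz": 0.04, "wx": 0, "wy": 0, "wz": 0}, {"claw": 0, "dx": 0, "dy": 0, "dz": 0.03, "wx": 0, "wy": 0, "wz": 0}, {"claw": 0, "dx": 0, "dy": 0, "dz": 0.025, "wx": 0, "wy": 0, "wz": 0}, {"claw": 0, "dx": 0, "dy": 0, "dz": 0.012, "wx": 0, "wy": 0, "wz": 0}, {"claw": 0, "dx": 0, "dy": 0, "dz": 0, "wx": 0, "wy": 0, "wz": 0}]}}

```text
t: 4.6
eef_pos: [0.5711, 0.1644, 0.0688]
tool_rot: [0.0, 0.999, 0.039, -0.001]
contact_force: [0.7, -0.3, 0.5]
gripper_width: -0.0
grasp_force: 0.0
```

>>> {"api": "drive_tool", "payload": {"increments": [{"claw": 0, "dx": -0.0074, "dy": 0.0002, "dz": 0, "wx": 0, "wy": 0, "wz": -3}, {"claw": 0, "dx": -0.0074, "dy": 0.0002, "dz": 0, "wx": 0, "wy": 0, "wz": -3}, {"claw": 0, "dx": -0.0074, "dy": 0.0002, "dz": 0, "wx": 0, "wy": 0, "wz": -3}, {"claw": 0, "dx": -0.0074, "dy": 0.0002, "dz": 0, "wx": 0, "wy": 0, "wz": -3}, {"claw": 0, "dx": -0.0074, "dy": 0.0002, "dz": 0, "wx": 0, "wy": 0, "wz": -3}, {"claw": 0, "dx": -0.0074, "dy": 0.0002, "dz": 0, "wx": 0, "wy": 0, "wz": -3}]}}

```text
t: 5.35
eef_pos: [0.5293, 0.1546, 0.0707]
tool_rot: [-0.0, 0.981, 0.195, 0.001]
contact_force: [0.4, 0.1, -0.6]
gripper_width: 0.001
grasp_force: 0.3
```

```bash
python3 - <<'E'
from st import st
st()
from h import *
p,d=read_camera("top");cv2.imwrite("pics/top1.png",p[:,:,::-1])
j,s=jarcap(p);e=j-[.5813,.0231];print(j,s,np.hypot(*e),np.degrees(np.arctan2(e[1],e[0])))
E
```

```text
t 5.35 q [-0.85  0.6   0.59  2.02 -0.54  0.67 -1.08] pos [0.5293 0.1546 0.0707] xyaw 22.5 tilt z [ 0.002  0.001 -1.   ] F [ 0.4  0.1 -0.6] w 0.0
polar 0.1414 111.6
[0.57091211 0.09130701] [ 163  233   44   46 1882] 0.06899351341316085 98.65956712187788
```

View pics/top1.png

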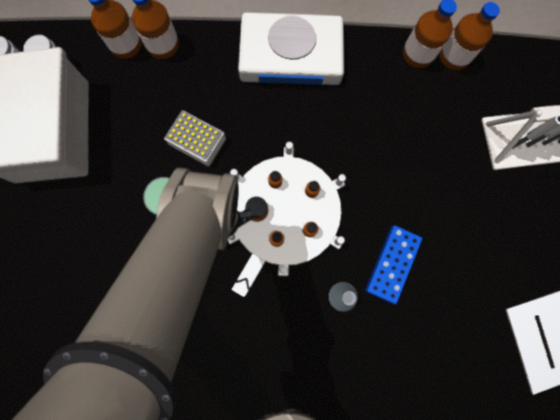

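The top view shows the tray turned about 9–10° anticlockwise, all bottles standing, and the fingers behind the post left of the jar at about (233,205). I'll keep pushing.

>>> {"api": "drive_tool", "payload": {"increments": [{"claw": 0, "dx": -0.0074, "dy": 0.0002, "dz": 0, "wx": 0, "wy": 0, "wz": -3}, {"claw": 0, "dx": -0.0074, "dy": 0.0002, "dz": 0, "wx": 0, "wy": 0, "wz": -3}, {"claw": 0, "dx": -0.0074, "dy": 0.0002, "dz": 0, "wx": 0, "wy": 0, "wz": -3}, {"claw": 0, "dx": -0.0074, "dy": 0.0002, "dz": 0, "wx": 0, "wy": 0, "wz": -3}, {"claw": 0, "dx": -0.0074, "dy": 0.0002, "dz": 0, "wx": 0, "wy": 0, "wz": -3}, {"claw": 0, "dx": -0.0074, "dy": 0.0002, "dz": 0, "wx": 0, "wy": 0, "wz": -3}, {"claw": 0, "dx": -0.0074, "dy": 0.0002, "dz": 0, "wx": 0, "wy": 0, "wz": -3}]}}

```text
t: 6.28
eef_pos: [0.4861, 0.1264, 0.0703]
tool_rot: [-0.0, 0.929, 0.37, 0.001]
contact_force: [-0.9, 1.3, 0.3]
gripper_width: -0.0
grasp_force: 0.3
```

```bash
python3 st.py
```

```text
t 6.28 q [-0.77  0.52  0.5   2.13 -0.44  0.59 -0.77] pos [0.4861 0.1264 0.0703] xyaw 43.5 tilt z [ 0.002  0.001 -1.   ] F [-0.9  1.3  0.3] w -0.0
polar 0.1405 132.6
```

>>> {"api": "drive_tool", "payload": {"increments": [{"claw": 0, "dx": -0.0074, "dy": 0.0001, "dz": 0, "wx": 0, "wy": 0, "wz": -3}, {"claw": 0, "dx": -0.0074, "dy": 0.0001, "dz": 0, "wx": 0, "wy": 0, "wz": -3}, {"claw": 0, "dx": -0.0074, "dy": 0.0001, "dz": 0, "wx": 0, "wy": 0, "wz": -3}, {"claw": 0, "dx": -0.0074, "dy": 0.0001, "dz": 0, "wx": 0, "wy": 0, "wz": -3}, {"claw": 0, "dx": -0.0074, "dy": 0.0001, "dz": 0, "wx": 0, "wy": 0, "wz": -3}, {"claw": 0, "dx": -0.0074, "dy": 0.0001, "dz": 0, "wx": 0, "wy": 0, "wz": -3}, {"claw": 0, "dx": -0.0074, "dy": 0.0001, "dz": 0, "wx": 0, "wy": 0, "wz": -3}, {"claw": 0, "dx": 0, "dy": 0, "dz": 0, "wx": 0, "wy": 0, "wz": 0}]}}

```text
t: 7.28
eef_pos: [0.455, 0.0845, 0.0701]
tool_rot: [0.0, 0.847, 0.532, 0.001]
contact_force: [-0.7, -0.2, -0.4]
gripper_width: -0.005
grasp_force: 0.0
```

```bash
python3 - <<'E'
from st import st
st()
from h import *
p,d=read_camera("top");cv2.imwrite("pics/top2.png",p[:,:,::-1]);np.savez("pics/top2.npz",p=p)
E
```

```text
t 7.28 q [-0.64  0.45  0.4   2.22 -0.34  0.53 -0.43] pos [0.455  0.0845 0.0701] xyaw 64.3 tilt z [ 0.001  0.001 -1.   ] F [-0.7 -0.2 -0.4] w -0.0
polar 0.1404 154.1
```

View pics/top2.png

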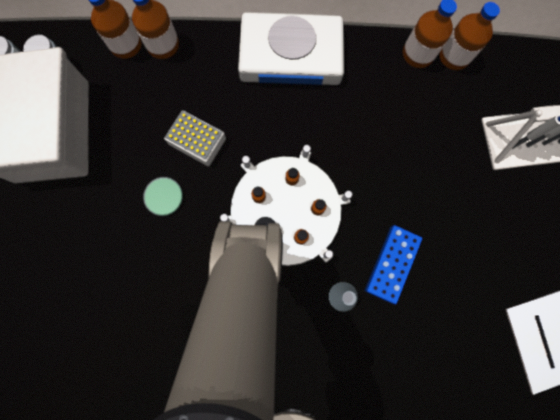

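The arm covers the jar, but post tops at (245,161), (306,150), (347,197), (326,257) and the four bottles are visible. I'll get the tray angle from those post tops.

```bash
cat > ph.py <<'E'
from h import *
CT=np.array([.5813,.0231])
def phase(p,guess,skip=()):
    g=rect(p,.08).min(2);out=[]
    for k in range(6):
        a=np.radians(guess+60*k);X=CT+.142*np.r_[np.cos(a),np.sin(a)];u=(C0-X)[::-1]*1000+250
        s=cv2.circle(np.zeros_like(g),tuple(int(round(v)) for v in u),13,1,-1)
        n,l,st,cc=cv2.connectedComponentsWithStats(np.uint8((g>195)&(s>0)))
        if n<2: continue
        i=1+st[1:,4].argmax();e=w(cc[i])[0]-CT
        ang=np.degrees(np.arctan2(e[1],e[0]));out.append(((ang-guess-60*k+30)%60-30))
        print(round(guess+60*k),st[i,4],"r",np.hypot(*e).round(4),"dev",out[-1].round(2))
    return out
E
python3 - <<'E'
from ph import *
phase(np.load("pics/top0.npz")["p"],50)
phase(np.load("pics/top2.npz")["p"],50+51.8-60)
E
```

```text
50 118 r 0.1417 dev 0.09
110 173 r 0.1402 dev 0.17
170 383 r 0.1411 dev -0.16
230 162 r 0.1401 dev -0.26
290 117 r 0.1417 dev -0.04
350 120 r 0.1416 dev 0.04
42 123 r 0.1417 dev 0.81
102 130 r 0.1418 dev 0.84
222 185 r 0.1393 dev 0.38
282 122 r 0.1416 dev 0.66
342 118 r 0.1415 dev 0.76
```

>>> {"api": "drive_tool", "payload": {"increments": [{"claw": 0, "dx": -0.0074, "dy": 0.0001, "dz": 0, "wx": 0, "wy": 0, "wz": -3}, {"claw": 0, "dx": -0.0074, "dy": 0.0001, "dz": 0, "wx": 0, "wy": 0, "wz": -3}, {"claw": 0, "dx": -0.0074, "dy": 0.0001, "dz": 0, "wx": 0, "wy": 0, "wz": -3}, {"claw": 0, "dx": -0.0037, "dy": 0, "dz": 0, "wx": 0, "wy": 0, "wz": -1.5}, {"claw": 0, "dx": 0, "dy": 0, "dz": 0, "wx": 0, "wy": 0, "wz": 0}, {"claw": 0, "dx": 0, "dy": 0, "dz": 0, "wx": 0, "wy": 0, "wz": 0}]}}

```text
t: 8.07
eef_pos: [0.4453, 0.0611, 0.0693]
tool_rot: [-0.0, 0.794, 0.608, 0.0]
contact_force: [-0.2, 0.1, 0.6]
gripper_width: 0.005
grasp_force: 0.0
```

```bash
python3 - <<'E'
from st import st
st()
from ph import *
p,d=read_camera("top");v=phase(p,50+63-60)
E
```

```text
t 8.07 q [-0.56  0.43  0.35  2.24 -0.29  0.51 -0.25] pos [0.4453 0.0611 0.0693] xyaw 74.9 tilt z [ 0.  0. -1.] F [-0.2  0.1  0.6] w 0.01
polar 0.1412 164.4
53 118 r 0.1418 dev -0.46
113 210 r 0.1411 dev 0.19
233 136 r 0.1416 dev -0.81
293 122 r 0.1415 dev -0.63
353 113 r 0.1414 dev -0.55
```

>>> {"api": "drive_tool", "payload": {"increments": [{"claw": 0, "dx": 0.006, "dy": -0.002, "dz": 0, "wx": 0, "wy": 0, "wz": 0}, {"claw": 0, "dx": 0.01, "dy": -0.004, "dz": 0, "wx": 0, "wy": 0, "wz": 0}, {"claw": 0, "dx": 0, "dy": 0, "dz": -0.03, "wx": 0, "wy": 0, "wz": 0}, {"claw": 0, "dx": 0, "dy": 0, "dz": -0.04, "wx": 0, "wy": 0, "wz": 0}, {"claw": 0, "dx": 0, "dy": 0, "dz": -0.04, "wx": 0, "wy": 0, "wz": 0}, {"claw": 0, "dx": 0.03, "dy": 0, "dz": -0.03, "wx": 0, "wy": 0, "wz": 0}, {"claw": 0, "dx": 0.04, "dy": 0, "dz": 0, "wx": 0, "wy": 0, "wz": 0}, {"claw": 0, "dx": 0.04, "dy": 0, "dz": 0, "wx": 0, "wy": 0, "wz": 0}, {"claw": 0, "dx": 0.04, "dy": 0, "dz": 0, "wx": 0, "wy": 0, "wz": 0}, {"claw": 0, "dx": 0.04, "dy": 0, "dz": 0, "wx": 0, "wy": 0, "wz": 0}, {"claw": 0, "dx": 0.03, "dy": 0, "dz": 0, "wx": 0, "wy": 0, "wz": 0}, {"claw": 0, "dx": 0.03, "dy": 0, "dz": 0, "wx": 0, "wy": 0, "wz": 0}]}}

```text
t: 9.62
eef_pos: [0.5078, 0.3213, 0.209]
tool_rot: [-0.0, 0.793, 0.609, -0.0]
contact_force: [1.9, -0.1, 0.7]
gripper_width: -0.001
grasp_force: 0.0
```

```bash
python3 - <<'E'
from st import st
st()
from ph import *
p,d=read_camera("top");v=phase(p,52.4);np.savez("pics/top3.npz",p=p)
j,s=jarcap(p);e=j-CT;print(j,s,np.hypot(*e),np.degrees(np.arctan2(e[1],e[0])))
cv2.imwrite("pics/top3.png",cv2.hconcat([cv2.resize(p[130:310,180:380,::-1],None,fx=2,fy=2),rect(p,.08)[70:430,60:430,::-1]]))
E
```

```text
t 9.62 q [-0.96  0.42  0.38  1.81 -0.19  0.95 -0.76] pos [0.5078 0.3213 0.209 ] xyaw 75.0 tilt z [-0.001 -0.    -1.   ] F [ 1.9 -0.1  0.7] w -0.0
polar 0.3072 103.8
52 118 r 0.1418 dev 0.14
112 21 r 0.1309 dev 0.66
172 393 r 0.1413 dev -0.18
232 135 r 0.1415 dev -0.23
292 123 r 0.1414 dev -0.05
352 113 r 0.1414 dev 0.05
[0.52133969 0.05898259] [ 197  285   40   42 1562] 0.06987702383508543 149.10205245668234
```

View pics/top3.png

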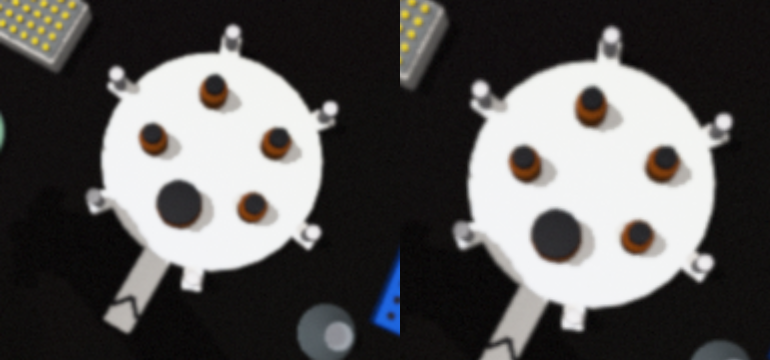

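The view shows the jar at about (180,203) in the left crop, nearly in line with the tongue, with everything standing. My cap estimates are biased towards the camera, because the cap's side is visible, so I'll measure the cap top from depth in both views.

```bash
cat > dj.py <<'E'
from h import *
CT=np.array([.5813,.0231])
def cap(n,d,ex):
    c=calibration(n);K=c["intrinsics"];v,u=np.mgrid[:420,:560]
    s=cv2.undistortPoints(np.float64(np.c_[u.ravel(),v.ravel()])[:,None],K,np.array([c["k1"],0,0,0,0.]))[:,0]
    X=(np.c_[s,np.ones(len(s))]*d.reshape(-1,1)-c["t"])@c["R"]
    near=np.hypot(*(X[:,:2]-ex).T)<.04
    m=near&(abs(X[:,2]-.08)<.006)&(d.ravel()>0);P=X[m]
    t=near&(abs(X[:,2]-.03)<.006)
    h=cv2.convexHull(np.float32(P[:,:2]*1000))[:,0];(cx,cy),r=cv2.minEnclosingCircle(h)
    for nm,q in(("mean",P.mean(0)[:2]),("mec",np.r_[cx,cy]/1000)):
        e=q-CT;print(n,nm,q.round(4),m.sum(),"zmed",np.median(P[:,2]).round(4),"traysz",np.median(X[t,2]).round(4) if t.any() else None,"R",round(r,1),"rad",np.hypot(*e).round(4),"ang",np.degrees(np.arctan2(e[1],e[0])).round(1))
E
python3 - <<'E'
from dj import *
for n in("top","scene"): cap(n,np.load(f"pics/{n}0.npz")["d"],[.5837,.0885])
for n in("top","scene"):
    p,d=read_camera(n);np.savez(f"pics/{n}4.npz",p=p,d=d);cap(n,d,[.5213,.0585])
    # tray centre & tongue from depth-free ray check in scene view
E
```

```text
top mean [0.5874 0.0913] 399 zmed 0.0804 traysz 0.0305 R 25.2 rad 0.0685 ang 84.9
top mec [0.5876 0.0914] 399 zmed 0.0804 traysz 0.0305 R 25.2 rad 0.0685 ang 84.7
scene mean [0.5894 0.0937] 422 zmed 0.0813 traysz 0.0316 R 27.1 rad 0.071 ang 83.5
scene mec [0.5859 0.0918] 422 zmed 0.0813 traysz 0.0316 R 27.1 rad 0.0689 ang 86.1
top mean [0.5244 0.0604] 412 zmed 0.0805 traysz 0.0306 R 25.4 rad 0.068 ang 146.8
top mec [0.5246 0.0605] 412 zmed 0.0805 traysz 0.0306 R 25.4 rad 0.0679 ang 146.5
scene mean [0.5266 0.063 ] 373 zmed 0.0815 traysz 0.0318 R 27.4 rad 0.0678 ang 143.9
scene mec [0.5237 0.0603] 373 zmed 0.0815 traysz 0.0318 R 27.4 rad 0.0686 ang 147.1
```

>>> {"api": "drive_tool", "payload": {"increments": [{"claw": 0, "dx": -0.03, "dy": 0, "dz": 0, "wx": 0, "wy": 0, "wz": 0}, {"claw": 0, "dx": -0.03, "dy": 0, "dz": 0, "wx": 0, "wy": 0, "wz": 0}, {"claw": 0, "dx": -0.04, "dy": 0, "dz": 0, "wx": 0, "wy": 0, "wz": 0}, {"claw": 0, "dx": -0.04, "dy": 0, "dz": 0, "wx": 0, "wy": 0, "wz": 0}, {"claw": 0, "dx": -0.04, "dy": 0, "dz": 0, "wx": 0, "wy": 0, "wz": 0}, {"claw": 0, "dx": -0.04, "dy": 0, "dz": 0, "wx": 0, "wy": 0, "wz": 0}, {"claw": 0, "dx": -0.03, "dy": 0, "dz": 0.03, "wx": 0, "wy": 0, "wz": 0}, {"claw": 0, "dx": 0, "dy": 0, "dz": 0.04, "wx": 0, "wy": 0, "wz": 0}, {"claw": 0, "dx": 0, "dy": 0, "dz": 0.04, "wx": 0, "wy": 0, "wz": 0}, {"claw": 0, "dx": 0, "dy": 0, "dz": 0.03, "wx": 0, "wy": 0, "wz": 0}, {"claw": 0, "dx": 0, "dy": 0, "dz": 0, "wx": 0, "wy": 0, "wz": 0}]}}

```text
t: 11.15
eef_pos: [0.4415, 0.0767, 0.068]
tool_rot: [-0.001, 0.794, 0.608, -0.002]
contact_force: [0.7, 0.3, 0.3]
gripper_width: -0.001
grasp_force: 0.0
```

```bash
python3 st.py
```

```text
t 11.15 q [-0.62  0.44  0.37  2.24 -0.31  0.51 -0.27] pos [0.4415 0.0767 0.068 ] xyaw 74.9 tilt z [-0.004 -0.002 -1.   ] F [0.7 0.3 0.3] w -0.0
polar 0.1497 159.0
```

>>> {"api": "drive_tool", "payload": {"increments": [{"claw": 0, "dx": -0.006, "dy": 0.002, "dz": 0, "wx": 0, "wy": 0, "wz": -1.1}, {"claw": 0, "dx": -0.006, "dy": 0.002, "dz": 0, "wx": 0, "wy": 0, "wz": -1.1}, {"claw": 0, "dx": -0.006, "dy": 0.002, "dz": 0, "wx": 0, "wy": 0, "wz": -1.1}, {"claw": 0, "dx": -0.004, "dy": 0.001, "dz": 0, "wx": 0, "wy": 0, "wz": -1.1}, {"claw": 0, "dx": -0.004, "dy": 0, "dz": 0, "wx": 0, "wy": 0, "wz": 0}, {"claw": 0, "dx": 0, "dy": 0, "dz": 0, "wx": 0, "wy": 0, "wz": 0}, {"claw": 0, "dx": 0, "dy": 0, "dz": 0, "wx": 0, "wy": 0, "wz": 0}]}}

```text
t: 12.02
eef_pos: [0.4443, 0.0509, 0.0692]
tool_rot: [-0.0, 0.77, 0.638, -0.0]
contact_force: [-1.0, -0.2, -0.2]
gripper_width: -0.002
grasp_force: 0.0
```

```bash
python3 - <<'E'
from st import st
st()
from ph import *
p,d=read_camera("top");v=phase(p,57.3)
E
```

```text
t 12.03 q [-0.54  0.43  0.34  2.25 -0.29  0.51 -0.15] pos [0.4443 0.0509 0.0692] xyaw 79.3 tilt z [-0. -0. -1.] F [-1.  -0.2 -0.2] w -0.0
polar 0.1398 168.5
57 122 r 0.1419 dev -0.53
117 179 r 0.1404 dev -0.47
237 138 r 0.1414 dev -0.89
297 120 r 0.1412 dev -0.75
357 119 r 0.1414 dev -0.6
```

>>> {"api": "drive_tool", "payload": {"increments": [{"claw": 0, "dx": -0.0015, "dy": 0, "dz": 0, "wx": 0, "wy": 0, "wz": 0}, {"claw": 0, "dx": 0, "dy": 0, "dz": 0, "wx": 0, "wy": 0, "wz": 0}, {"claw": 0, "dx": 0.006, "dy": -0.002, "dz": 0, "wx": 0, "wy": 0, "wz": 0}, {"claw": 0, "dx": 0.01, "dy": -0.004, "dz": 0, "wx": 0, "wy": 0, "wz": 0}, {"claw": 0, "dx": 0, "dy": 0, "dz": -0.03, "wx": 0, "wy": 0, "wz": 0}, {"claw": 0, "dx": 0, "dy": 0, "dz": -0.04, "wx": 0, "wy": 0, "wz": 0}, {"claw": 0, "dx": 0, "dy": 0, "dz": -0.04, "wx": 0, "wy": 0, "wz": 0}, {"claw": 0, "dx": 0.03, "dy": 0, "dz": -0.03, "wx": 0, "wy": 0, "wz": 0}, {"claw": 0, "dx": 0.04, "dy": 0, "dz": 0, "wx": 0, "wy": 0, "wz": 0}, {"claw": 0, "dx": 0.04, "dy": 0, "dz": 0, "wx": 0, "wy": 0, "wz": 0}, {"claw": 0, "dx": 0.04, "dy": 0, "dz": 0, "wx": 0, "wy": 0, "wz": 0}, {"claw": 0, "dx": 0.04, "dy": 0, "dz": 0, "wx": 0, "wy": 0, "wz": 0}, {"claw": 0, "dx": 0.03, "dy": 0, "dz": 0, "wx": 0, "wy": 0, "wz": 0}, {"claw": 0, "dx": 0.03, "dy": 0, "dz": 0, "wx": 0, "wy": 0, "wz": 0}, {"claw": 0, "dx": 0, "dy": 0, "dz": 0, "wx": 0, "wy": 0, "wz": 0}]}}

```text
t: 13.95
eef_pos: [0.4864, 0.3154, 0.2089]
tool_rot: [-0.0, 0.768, 0.64, 0.0]
contact_force: [-0.4, -1.0, 0.0]
gripper_width: 0.0
grasp_force: 0.0
```

```bash
python3 - <<'E'
from st import st
st()
from ph import *
from dj import cap
p,d=read_camera("top");v=phase(p,57.3)
j,s=jarcap(p);cap("top",d,[.521,.055])
q,e=read_camera("scene");cap("scene",e,[.521,.055])
cv2.imwrite("pics/fin.png",cv2.hconcat([cv2.resize(p[130:310,180:380,::-1],None,fx=2,fy=2),cv2.resize(q[150:330,190:390,::-1],None,fx=2,fy=2)]))
E
```

```text
t 13.95 q [-0.97  0.39  0.36  1.86 -0.17  0.93 -0.71] pos [0.4864 0.3154 0.2089] xyaw 79.6 tilt z [-0.     0.001 -1.   ] F [-0.4 -1.   0. ] w 0.0
polar 0.3074 108.0
57 121 r 0.1419 dev -0.38
117 165 r 0.14 dev -0.34
177 371 r 0.141 dev -0.82
237 129 r 0.1414 dev -0.75
297 113 r 0.1415 dev -0.53
357 115 r 0.1413 dev -0.48
top mean [0.5217 0.0558] 406 zmed 0.0804 traysz 0.0305 R 25.5 rad 0.068 ang 151.2
top mec [0.522  0.0563] 406 zmed 0.0804 traysz 0.0305 R 25.5 rad 0.068 ang 150.8
scene mean [0.5236 0.0583] 374 zmed 0.0815 traysz 0.0319 R 28.6 rad 0.0676 ang 148.6
scene mec [0.5208 0.0537] 374 zmed 0.0815 traysz 0.0319 R 28.6 rad 0.0678 ang 153.1
```

View pics/fin.png

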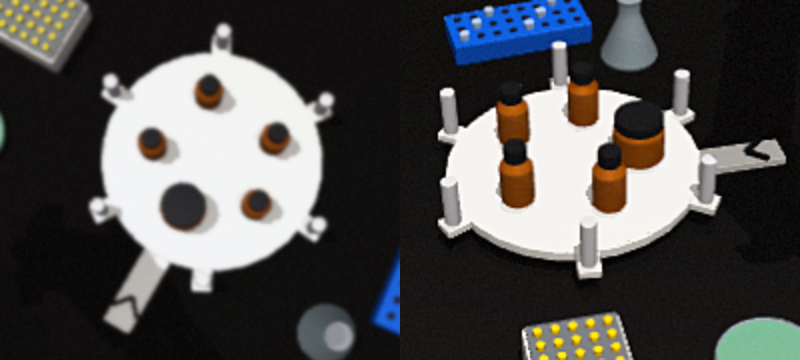

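The final views show the jar in line with the tongue and pointer, measured at 151.1° against 151.7°. All bottles are standing, the surroundings are undisturbed and the arm is clear.

```bash
python3 -c "
from station import *
print(hand_in())"
```

```text
the job is handed in; nothing more can be done
None
```

I turned the carousel about 66° anticlockwise by pushing one rim post. The squat jar now measures within about 1° of the pointer line, with all bottles standing and the arm clear; the job was handed in at about 14 s on the robot's clock.

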